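# Set up the dust box lid for a spring adjustment

## Robot

A 6-joint arm with a two-finger parallel gripper is mounted at the origin on the work surface. World frame = base frame: x ahead of the robot, y to its left, z up, the work surface at z = 0. Lengths are in m, angles in rad, forces in N, time in s.
With the tool pointing down it reaches from about 0.425 to 0.95 m from the base axis. Payload 3.5 kg.
Tool frame: the origin (TCP) lies on the centre line of the jaws, within the pads' length; the fingertips stand 22 mm ahead of it and the grasp point (between the pads) lies 3 mm ahead of it; z points along the fingers, y is the line along which they close (so a half turn about z gives the same grasp; the last joint's range is limited). The gripper opens to 85 mm and grips with 20 to 120 N. Pads are 22 mm wide; open, the fingers measure 114 mm over their backs; the gripper's body (76 mm by 85 mm) begins 54 mm behind the grasp point. The pads swing forward as they close: fully open they stand 13 mm farther back than shut.
Start: joints at [-1.293, 0.286, 1.577, -0, 1.279, -0.15], TCP at [0.28, -0.614, 0.253] pointing down, gripper open.
Joint ranges: [-2.77, 2.77], [-0.9, 2.22], [0.21, 2.48], [-1.53, 4.67], [0.24, 2.81], [-2.84, 2.84]. Speed limits (rad/s): [2.79, 2.79, 3.14, 3.14, 3.14, 3.14].

## Interface

Orientations are given as [roll, pitch, yaw] about the fixed x, y, z axes, in that order (R = Rz(yaw) Ry(pitch) Rx(roll)).
In Python, from cell import manip gives the robot as it stands.
- The arm moves only by the shell command python3 -m pendant 'ROWS' [FORCE]. ROWS is JSON, a list of rows, each an object of numbers: "rx", "ry", "rz": the turn, a rotation vector about the tool's x, y, z in units of 180 degrees (1.0 is 180 degrees); "tx", "ty", "tz": the shift along the tool's x, y, z in units of 0.5 m (1.0 is 0.5 m); "hand": the opening, from 0 (shut) to 1 (fully open). In form: [{"rx": .., "ry": .., "rz": .., "tx": .., "ty": .., "tz": .., "hand": ..}, ...]. A call has 1 to 12 rows; each row is the pose to reach, as a shift and turn from the pose commanded when the call began, along the tool's axes at that moment, turning the shorter way round; what a row does not reach only later rows make up. A row lasts 1/10 s, in which the tool goes at most 50 mm and 8.59 degrees, less where a joint would pass 70% of its speed; a pose out of reach is approached as far as the arm can. A call with a number of a shift or a turn outside -1 to 1 is refused whole. A call with a gripper value outside its range is refused whole. The fingers move at their own pace and stop on an object; FORCE is the grip in N (left out, the last holds). Time passes only in rows, so rows that repeat a pose let the fingers close. It gives the time, the measured TCP pose, the force, the opening and the grip force at its end, in the units of the state.
- manip.get_obs(): the state, without advancing time (a new reading comes with each control period).
- manip.camera(name): name is "side" or "top" or "wrist"; returns the picture (420x560x3 uint8, blue, green, red); there is no depth.
- manip.calibration(name): a dict with "fx", "fy", "cx", "cy" (pixels), "R" (3x3) and "t" (3): a world point X has camera coordinates R X + t; the wrist camera has in their place "hand_eye" (4x4, takes a point from camera to tool coordinates, whose origin is the TCP and whose axes are the flange's). Camera axes: x right, y down, z forward; pixel columns grow to the right and rows downward; lengths in m; the calibration is good to about 2 mm. A picture is of the moment at which its call begins: read the wrist's pose just before it. calibration takes no time and is no camera call.
- manip.sign_off(): hands the job in; it is judged then, once.
The state is a dict: "t": time; "qpos": joint angles; "joint_vel": joint speeds; "joint_efforts": joint torques, N m; "tool_pos": TCP position; "orientation": TCP orientation; "wrist_force": force on the tool from outside, world axes, zero at the start; "wrist_torque": the same for the moment, N m; "opening": opening from 0.0 (shut) to 1.0 (fully open); "gripper_force": force on a finger pad.
Only numpy, scipy, OpenCV 4.12 (cv2) and the standard library are available. Lean on these libraries where they do the work, as an engineer would, in place of code of your own. Each camera call takes 0.05 s, during which the arm holds its last target. There are 200 camera calls.

## Task

Get the grinder's dust box ready for adjusting its lid spring: first move the gauge blade from its wooden stand into the slot of the steel spring block on the side of the box, pushed fully home so that its shoulder rests on the block, and leave it there. Then take the lid by its T-handle, raise it past its balance point (50 degrees open) without letting it fly open, bring it back and hold it steady just below that point, at about 43 degrees; finish while still holding the lid there with the gripper, and leave the other things on the bench alone.

Things in the scene. Friction and masses are not known exactly. Their poses are not given: they have to be found in the camera images.
- dustbox: Fixed open plywood box under the lid, 220 (x) by 240 (y) by 100 mm high; origin: centre of its underside, z up; its x axis points from the front (handle side, nearest the robot) to the hinge side. On its right (-y) stands the steel spring block, 60 (x) by 56 (y) by 100 mm high, centred 60 mm in +x and 148 mm in -y of the origin.
- slot (a point): Centre of the mouth of the slot in the top of the spring block, 100 mm above the bench. The slot is 8 mm wide along this point's x axis, 34 mm long along its y axis, 50 mm deep, straight down, with a small chamfer. Axes parallel to the box's.
- lid (a joint): Opening angle of the plywood lid (225 by 246 by 12 mm, 0.5 kg) in rad: 0 shut, growing as the handle side rises, stop at 1.5. A spring nearly carries its weight. Balance point 0.87 (50 degrees): below it the lid falls shut when let go (1 N at the handle when shut, less higher up), above it it runs open on its own. So the handle must be held both ways.
- lid_hinge (a point): Middle of the lid's hinge axis, which runs along the box's y axis, 104 mm above the bench, 113 mm in +x of the box's origin. Its axes turn with the lid.
- lid_bar (a point): Centre of the crossbar of the lid's steel T-handle: a round bar 16 mm thick, 44 mm long along the box's y axis, flat free ends, on a 12 mm square central stem, 42 mm above the lid's top. Lid shut: 200 mm from the hinge axis towards the box's -x and 50 mm above it; the lid reaches 29 mm further. It turns with the lid about the hinge; held by its ends, it can pivot between the pads.
- gauge: Loose gauge, about 90 g: flat steel blade 5 mm thick (its x), 30 mm wide (its y), 38 mm long, the last 6 mm narrowed to 3 by 26 mm, hanging down (-z) from a black grip 16 (x) by 44 (y) by 40 mm high. Origin: centre of the grip's underside (the shoulder). It starts upright in the stand, shoulder on the stand's top, 50 mm above the bench. Either way round is right.
- stand: Fixed pale wooden block, 70 (x) by 90 (y) by 50 mm high, with a slot 8 by 34 mm (long along y) in the middle that holds the gauge; origin: centre of its underside.
- bin: Bystander: loose open blue plastic bin 100 by 80 by 45 mm high, origin: centre of its underside. Leave alone.
- mug: Bystander: white mug, 80 mm across, 85 mm high, origin: centre of its underside. Leave alone.
- brush: Bystander: flat hand brush lying on the bench to the left, between the robot and the mug. Leave alone.
Not all that is in view belongs to the job. What is meant by the gauge is not blue, pink or yellow, and is the smaller of those in its own colour.

How it is judged:
By the outcome, as a careful person would: the job done as asked, in the order asked, and still so for the second after the job is handed in, while the arm keeps its last pose, push and grip.
It also fails if it takes over 58 s, if anything falls off the work surface, if the arm or the gripper's body presses on something with over 40 N, if the wrist force passes 120 N, or if a joint passes its speed limit or range.

## Working session

There is one attempt and no reset: what is moved stays moved. The work goes in short steps, Python scripts to look and compute and a shell command to move; the robot and the scene stay as the last step left them, time stands still between calls to the robot, and variables do not carry over. Pictures are saved under pics/ and viewed, at most 11 in all, crops included, and the job is handed in when it is done.

```bash
mkdir -p pics; ls; python3 - <<'E'
from cell import manip
import cv2
print(manip.get_obs())
for n in("side","top"):
    print(n,manip.calibration(n)); cv2.imwrite(f"pics/{n}0.png",manip.camera(n))
print(manip.calibration("wrist"))
E
```

```text
pics
{'t': 0.0, 'qpos': array([-1.29300127e+00,  2.87186707e-01,  1.57816058e+00,  2.94992769e-05,
        1.27860739e+00, -1.49980433e-01]), 'joint_vel': array([ 8.37846134e-04,  5.73803918e-04, -1.21349265e-03, -6.01011383e-05,
        7.96100089e-04, -1.27216427e-04]), 'joint_efforts': array([-2.46883542e-05, -4.05981374e+01, -2.92626500e+01, -1.81544697e-04,
        5.77920568e-03, -1.02659786e-05]), 'tool_pos': array([ 0.27990081, -0.61357275,  0.25194198]), 'orientation': array([-3.13926137e+00, -3.80841243e-04,  4.27766520e-01]), 'wrist_force': array([-0.45493422, -0.69471535,  0.45299294]), 'wrist_torque': array([ 0.00193934, -0.04379523,  0.03246851]), 'gripper_force': 0.0, 'opening': 0.9995591623538659}
side {'fx': 461.9796583540403, 'fy': 461.9796583540403, 'cx': 282.6099231332918, 'cy': 218.38339869410655, 'R': array([[ 0.99282368, -0.11921466, -0.00943424],
       [-0.06740265, -0.49267258, -0.86760049],
       [ 0.09878271,  0.8620102 , -0.49717239]]), 't': array([-0.53443483,  0.16856648,  1.01564939])}
top {'fx': 471.5532390610511, 'fy': 471.5532390610511, 'cx': 278.0415633366205, 'cy': 221.14006594258362, 'R': array([[ 0.00958521, -0.99981244,  0.01682892],
       [-0.990301  , -0.01182417, -0.13843455],
       [ 0.13860757, -0.01533877, -0.99022859]]), 't': array([0.03655732, 0.5615088 , 1.15481489])}
{'fx': 298.30065105448375, 'fy': 298.30065105448375, 'cx': 280.20491521260044, 'cy': 206.53819539618075, 'hand_eye': array([[-2.77365029e-04, -9.64558166e-01, -2.63870171e-01,
         6.43720838e-02],
       [ 9.99999958e-01, -2.46448521e-04, -1.50267399e-04,
        -9.03095728e-04],
       [ 7.99112336e-05, -2.63870201e-01,  9.64558194e-01,
        -1.20450045e-01],
       [ 0.00000000e+00,  0.00000000e+00,  0.00000000e+00,
         1.00000000e+00]])}
```

View pics/top0.png

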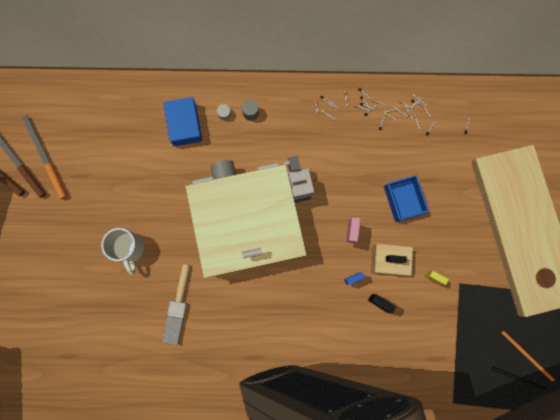

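View pics/side0.png

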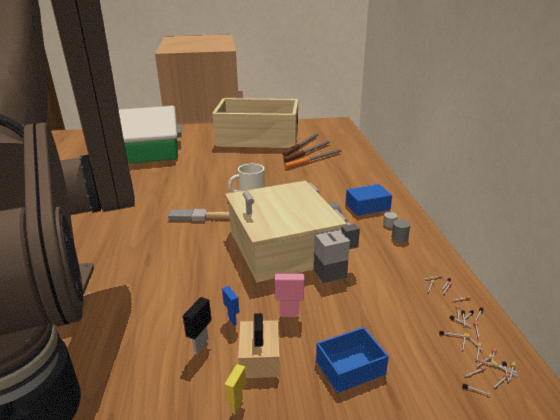

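Top view: black candidates are the one in the pale stand at (396,259), and a larger free-standing one at (381,303). The others are blue (355,279), pink (354,230) and yellow (439,278). The one in the stand looks smaller and stands where the gauge should start; I'll confirm it in a crop and measure at the same time.

```bash
cat > h.py <<'E'
from cell import manip
import cv2, numpy as np
from scipy.spatial.transform import Rotation as Ro
def cam(n,o=None):
    c=manip.calibration(n)
    if n=="wrist":
        o=o or manip.get_obs(); H=np.eye(4); H[:3,:3]=Ro.from_euler("xyz",o["orientation"]).as_matrix(); H[:3,3]=o["tool_pos"]
        W=H@c["hand_eye"]; R=W[:3,:3].T; t=-R@W[:3,3]
    else: R,t=c["R"],c["t"]
    return c,R,t
def ray(k,uv,z):
    c,R,t=k; C=-R.T@t
    d=R.T@np.array([(uv[0]-c["cx"])/c["fx"],(uv[1]-c["cy"])/c["fy"],1]); return C+d*(z-C[2])/d[2]
def pix(k,X):
    c,R,t=k; p=R@np.asarray(X)+t; return np.array([c["fx"]*p[0]/p[2]+c["cx"],c["fy"]*p[1]/p[2]+c["cy"]])
def blobs(mask,amin=20):
    cs,_=cv2.findContours(mask.astype(np.uint8),cv2.RETR_EXTERNAL,cv2.CHAIN_APPROX_NONE)
    return [c for c in cs if cv2.contourArea(c)>amin]
E
python3 - <<'E'
from h import *
T=cv2.imread("pics/top0.png");S=cv2.imread("pics/side0.png")
a=cv2.resize(T[140:330,180:460],None,fx=2.8,fy=2.8,interpolation=cv2.INTER_CUBIC)[:,:790]
cv2.imwrite("pics/cropT.png",a)
cv2.imwrite("pics/cropS.png",cv2.resize(S[220:410,160:400],None,fx=3,fy=3,interpolation=cv2.INTER_CUBIC))
k=cam("top");hsv=cv2.cvtColor(T,cv2.COLOR_BGR2HSV)
g=T.max(2)<55
for c in blobs(g[240:320,340:430]):
    c=c+[340,240]; r=cv2.minAreaRect(c); print("black",r, ray(k,r[0],.09),[ray(k,p,.09)[:2].round(4) for p in cv2.boxPoints(r)])
h,s,v=cv2.split(hsv)
m=(h>18)&(h<40)&(s>40)&(v>120)
for c in blobs(m,300):
    r=cv2.minAreaRect(c); print("pale",r)
    for z in(.05,.112): print(z,ray(k,r[0],z).round(4),[ray(k,p,z)[:2].round(4) for p in cv2.boxPoints(r)])
E
```

```text
black ((381.7112121582031, 303.1715087890625), (26.97779655456543, 9.012626647949219), 32.735225677490234) [ 0.36033988 -0.20447235  0.09      ] [array([ 0.3682, -0.1718]), array([ 0.3862, -0.1837]), array([ 0.3524, -0.2371]), array([ 0.3347, -0.2251])]
black ((395.5182800292969, 258.8353576660156), (19.32552146911621, 5.742440223693848), 6.34019136428833) [ 0.4657599  -0.24000231  0.09      ] [array([ 0.4612, -0.216 ]), array([ 0.4749, -0.2178]), array([ 0.4703, -0.2641]), array([ 0.4566, -0.2622])]
pale ((393.18145751953125, 259.77880859375), (37.317161560058594, 28.8027286529541), 3.814074993133545)
0.05 [ 0.4658 -0.2447  0.05  ] [array([ 0.4328, -0.1953]), array([ 0.5043, -0.2014]), array([ 0.4991, -0.2947]), array([ 0.4277, -0.2878])]
0.112 [ 0.4621 -0.2286  0.112 ] [array([ 0.4309, -0.1817]), array([ 0.4986, -0.1875]), array([ 0.4936, -0.2759]), array([ 0.426 , -0.2693])]
pale ((244.77633666992188, 220.27809143066406), (94.80917358398438, 105.32298278808594), 77.79953002929688)
0.05 [0.5607 0.1261 0.05  ] [array([0.6486, 0.283 ]), array([0.71  , 0.0233]), array([ 0.4742, -0.028
[... 228 characters left out ...]
, 61.24337387084961), 72.89727020263672)
0.05 [ 0.546  -0.5906  0.05  ] [array([ 0.7285, -0.4627]), array([ 0.7787, -0.6179]), array([ 0.3704, -0.7138]), array([ 0.3254, -0.5648])]
0.112 [ 0.538  -0.5561  0.112 ] [array([ 0.7108, -0.4349]), array([ 0.7584, -0.5819]), array([ 0.3718, -0.6728]), array([ 0.3291, -0.5317])]
pale ((297.72747802734375, 35.9410514831543), (376.5946350097656, 66.28877258300781), 0.8951737284660339)
0.05 [ 1.0565 -0.0047  0.05  ] [array([0.9629, 0.4883]), array([1.1498, 0.4965]), array([ 1.1534, -0.5145]), array([ 0.9641, -0.5019])]
0.112 [ 1.0215 -0.0013  0.112 ] [array([0.9328, 0.4656]), array([1.1098, 0.4735]), array([ 1.1132, -0.484 ]), array([ 0.934 , -0.4721])]
```

View pics/cropS.png

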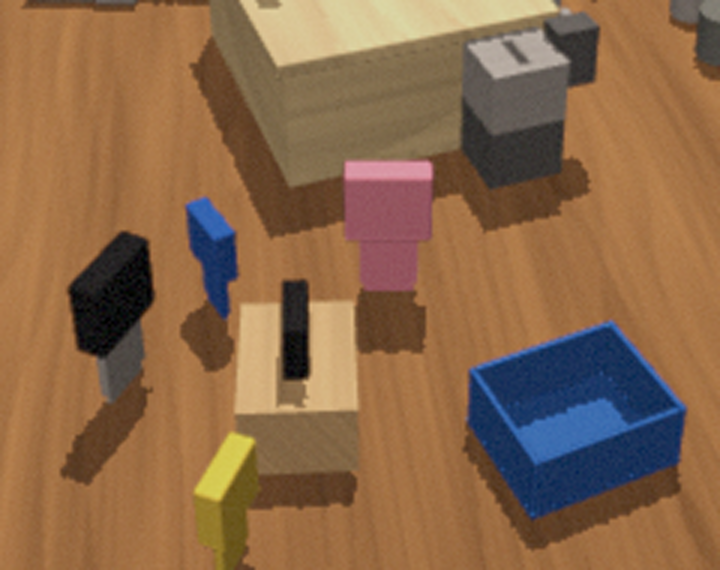

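View pics/cropT.png

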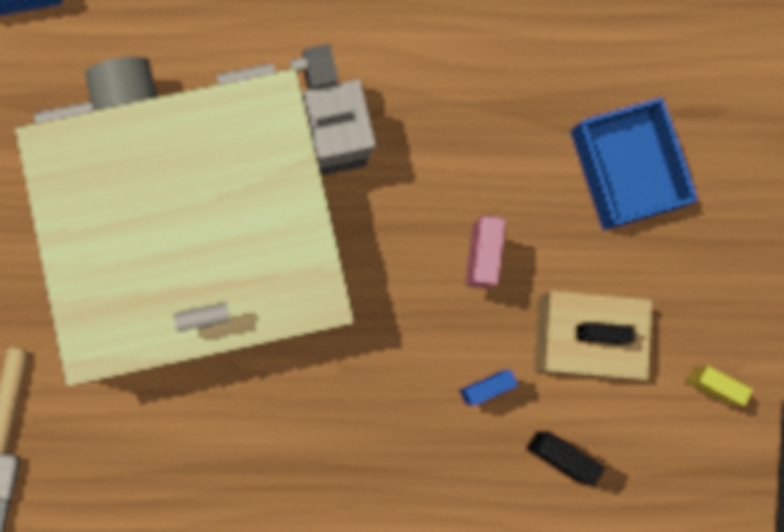

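The crop confirms it. In the top crop the gauge is the black grip in the pale stand at (605,334), and the larger black one at (565,457) stands free. The slot mouth shows at crop (336,118), which is full-image (300,182). I'm moving above the stand and working out the slot from the top view.

```bash
cat >> h.py <<'E'
def go(pos,rpy,o=None):
    "numbers for a row that takes the measured pose to pos, rpy"
    o=o or manip.get_obs(); R=Ro.from_euler("xyz",o["orientation"])
    t=R.inv().apply(np.asarray(pos)-o["tool_pos"])/.5; r=(R.inv()*Ro.from_euler("xyz",rpy)).as_rotvec()/np.pi
    return "t",t.round(4),"r",r.round(4)
E
python3 - <<'E'
from h import *
k=cam("top"); T=cv2.imread("pics/top0.png")
sub=cv2.cvtColor(T,cv2.COLOR_BGR2GRAY)
m=(sub<75)[174:192,291:312]
for c in blobs(m,2): 
    r=cv2.minAreaRect(c+[291,174]);print("slot",r,ray(k,r[0],.1),[ray(k,p,.1)[:2].round(4) for p in cv2.boxPoints(r)])
print("slot hand",ray(k,(300,182.1),.1))
print("bar hand",ray(k,(180+201/2.8,140+316/2.8),.16))
L=np.array([[.4157,.2165],[.6352,.2712],[.6934,.0253],[.47,-.0235]])
x=(L[1]+L[2]-L[0]-L[3]);x/=np.linalg.norm(x);y=np.array([-x[1],x[0]]);print("yaw",np.degrees(np.arctan2(x[1],x[0])))
c=L.mean(0)+x*.0035; print("box origin",c,"slot pred",c+.06*x-.148*y)
print(go([.466,-.243,.25],[np.pi,0,1.492]))
E
python3 -m pendant '[{"tx":0.646,"ty":-0.521,"rz":-0.339,"hand":1},{"tx":0.646,"ty":-0.521,"rz":-0.339,"hand":1},{"tx":0.646,"ty":-0.521,"rz":-0.339,"hand":1},{"tx":0.646,"ty":-0.521,"rz":-0.339,"hand":1},{"tx":0.646,"ty":-0.521,"rz":-0.339,"hand":1},{"tx":0.646,"ty":-0.521,"rz":-0.339,"hand":1},{"tx":0.646,"ty":-0.521,"rz":-0.339,"hand":1},{"tx":0.646,"ty":-0.521,"rz":-0.339,"hand":1},{"tx":0.646,"ty":-0.521,"rz":-0.339,"hand":1},{"tx":0.646,"ty":-0.521,"rz":-0.339,"hand":1},{"tx":0.646,"ty":-0.521,"rz":-0.339,"hand":1},{"tx":0.646,"ty":-0.521,"rz":-0.339,"hand":1}]'
python3 - <<'E'
from h import *
o=manip.get_obs(); I=manip.camera("wrist"); cv2.imwrite("pics/w1.png",I)
k=cam("wrist",o)
for c in blobs((I.max(2)<55),200):
    r=cv2.minAreaRect(c); print(r,ray(k,r[0],.09).round(4),[ray(k,p,.09)[:2].round(4) for p in cv2.boxPoints(r)])
E
```

```text
slot hand [ 0.64893203 -0.00890036  0.1       ]
bar hand [0.47140968 0.10281598 0.16      ]
yaw 13.15324153014905
box origin [0.55698318 0.12317145] slot pred [ 0.6490874  -0.00729239]
('t', array([ 0.6462, -0.52  ,  0.0054]), 'r', array([-0.0006, -0.0005, -0.3387]))
((279.5, 298.5), (241.0, 559.0), 90.0) [ 0.1743 -0.6595  0.09  ] [array([ 0.1819, -0.3616]), array([ 0.4039, -0.8483]), array([ 0.1647, -1.0372]), array([-0.1195, -0.4178])]$[0]: bad value
```

View pics/w1.png

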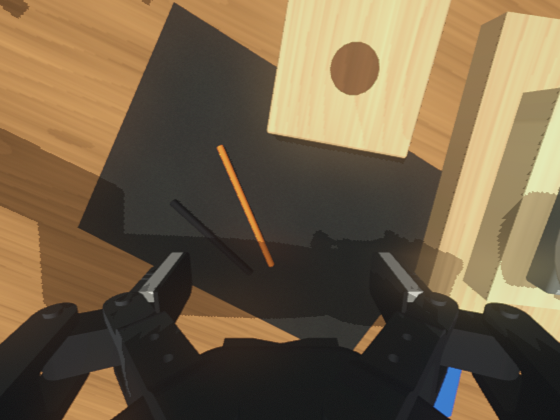

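The picture shows only the start area, because the call was refused; every field is probably needed. I'm resending with all of them.

```bash

python3 -m pendant '[{"rx":0,"ry":0,"rz":-0.339,"tx":0.646,"ty":-0.521,"tz":0,"hand":1},{"rx":0,"ry":0,"rz":-0.339,"tx":0.646,"ty":-0.521,"tz":0,"hand":1},{"rx":0,"ry":0,"rz":-0.339,"tx":0.646,"ty":-0.521,"tz":0,"hand":1},{"rx":0,"ry":0,"rz":-0.339,"tx":0.646,"ty":-0.521,"tz":0,"hand":1},{"rx":0,"ry":0,"rz":-0.339,"tx":0.646,"ty":-0.521,"tz":0,"hand":1},{"rx":0,"ry":0,"rz":-0.339,"tx":0.646,"ty":-0.521,"tz":0,"hand":1},{"rx":0,"ry":0,"rz":-0.339,"tx":0.646,"ty":-0.521,"tz":0,"hand":1},{"rx":0,"ry":0,"rz":-0.339,"tx":0.646,"ty":-0.521,"tz":0,"hand":1},{"rx":0,"ry":0,"rz":-0.339,"tx":0.646,"ty":-0.521,"tz":0,"hand":1},{"rx":0,"ry":0,"rz":-0.339,"tx":0.646,"ty":-0.521,"tz":0,"hand":1},{"rx":0,"ry":0,"rz":-0.339,"tx":0.646,"ty":-0.521,"tz":0,"hand":1},{"rx":0,"ry":0,"rz":-0.339,"tx":0.646,"ty":-0.521,"tz":0,"hand":1}]'
python3 - <<'E'
from h import *
o=manip.get_obs(); I=manip.camera("wrist"); cv2.imwrite("pics/w2.png",I)
k=cam("wrist",o); print(o["t"],o["tool_pos"],o["orientation"],pix(k,[.466,-.243,.09]))
for c in blobs((I.max(2)<55),200):
    r=cv2.minAreaRect(c); print(r,ray(k,r[0],.09).round(4),[ray(k,p,.09)[:2].round(4) for p in cv2.boxPoints(r)])
E
```

```text
t: 1.35
tool_pos: [0.4654, -0.2445, 0.2532]
orientation: [-3.141, 0.0, 1.491]
wrist_force: [-0.1, -0.5, 0.9]
opening: 1.003
gripper_force: 0.0
1.35 [ 0.46536283 -0.24451508  0.25321219] [-3.14124144e+00  3.61278697e-04  1.49089334e+00] [283.39783657 193.85548221]
((427.5, 407.0), (40.99999237060547, 23.999996185302734), -0.0) [ 0.619  -0.5197  0.09  ] [array([ 0.5949, -0.5365]), array([ 0.5937, -0.4995]), array([ 0.6424, -0.5033]), array([ 0.6449, -0.5404])]
((506.5, 363.5), (105.0, 111.0), -0.0) [ 0.7063 -0.4628  0.09  ] [array([ 0.6522, -0.541 ]), array([ 0.6409, -0.3844]), array([ 0.7544, -0.3935]), array([ 0.78  , -0.5511])]
((226.0, 351.0), (136.0, 452.0), 90.0) [ 0.3868 -0.4203  0.09  ] [array([ 0.1587, -0.3157]), array([ 0.6365, -0.3537]), array([ 0.6497, -0.5408]), array([ 0.0979, -0.4973])]
```

View pics/w2.png

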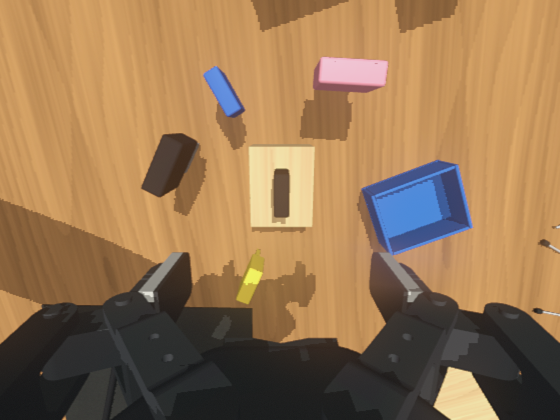

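Wrist view: the gauge grip is at about (281,193) in the stand (250–315, 146–228), aligned with the tool. Next I'll refine that and work out the approach.

```bash
python3 - <<'E'
from h import *
o=manip.get_obs(); I=cv2.imread("pics/w2.png"); k=cam("wrist",o)
sub=I[140:235,240:325]; hs=cv2.cvtColor(sub,cv2.COLOR_BGR2HSV)
def show(n,m,z):
    for c in blobs(m,100):
        c=c+[240,140]; r=cv2.minAreaRect(c); b=[ray(k,p,z)[:2] for p in cv2.boxPoints(r)]
        e=[b[1]-b[0],b[2]-b[1]]; e=max(e,key=np.linalg.norm)
        print(n,np.round(r[0],1),np.round(r[1],1),r[2],ray(k,r[0],z).round(4),np.round(b,4).tolist(),"long dir",np.degrees(np.arctan2(e[1],e[0])))
show("stand",(hs[...,2]>140)&(hs[...,1]<140),.05)
show("gauge",(hs[...,2]<75),.09)
for z in(.05,.09): print(pix(k,[.466,-.243,z]))
E
```

```text
stand [282. 187.] [94. 84.] 90.0 [ 0.4647 -0.2443  0.05  ] [[0.4243, -0.1902], [0.513, -0.1973], [0.5086, -0.3033], [0.412, -0.2955]] long dir -92.39861944695718
[283.10835356 185.72176057]
[283.44490542 193.77969702]
```

The stand centre comes out at (0.4645,-0.243), the same as in the top view. Descending and gripping.

```bash

python3 -m pendant '[{"rx":0,"ry":0,"rz":0,"tx":0.003,"ty":-0.001,"tz":0.1,"hand":1},{"rx":0,"ry":0,"rz":0,"tx":0.003,"ty":-0.001,"tz":0.2,"hand":1},{"rx":0,"ry":0,"rz":0,"tx":0.003,"ty":-0.001,"tz":0.28,"hand":1},{"rx":0,"ry":0,"rz":0,"tx":0.003,"ty":-0.001,"tz":0.33,"hand":1},{"rx":0,"ry":0,"rz":0,"tx":0.003,"ty":-0.001,"tz":0.348,"hand":1},{"rx":0,"ry":0,"rz":0,"tx":0.003,"ty":-0.001,"tz":0.348,"hand":0.5},{"rx":0,"ry":0,"rz":0,"tx":0.003,"ty":-0.001,"tz":0.348,"hand":0},{"rx":0,"ry":0,"rz":0,"tx":0.003,"ty":-0.001,"tz":0.348,"hand":0},{"rx":0,"ry":0,"rz":0,"tx":0.003,"ty":-0.001,"tz":0.348,"hand":0},{"rx":0,"ry":0,"rz":0,"tx":0.003,"ty":-0.001,"tz":0.348,"hand":0},{"rx":0,"ry":0,"rz":0,"tx":0.003,"ty":-0.001,"tz":0.348,"hand":0},{"rx":0,"ry":0,"rz":0,"tx":0.003,"ty":-0.001,"tz":0.348,"hand":0}]' 60
```

```text
t: 2.6
tool_pos: [0.4664, -0.2422, 0.0808]
orientation: [3.14, 0.001, 1.493]
wrist_force: [-0.2, 0.3, 5.1]
opening: 0.178
gripper_force: 59.2
```

```bash

python3 -m pendant '[{"rx":0,"ry":0,"rz":0,"tx":0,"ty":0,"tz":-0.06,"hand":0},{"rx":0,"ry":0,"rz":0,"tx":0,"ty":0,"tz":-0.15,"hand":0},{"rx":0,"ry":0,"rz":0,"tx":0,"ty":0,"tz":-0.258,"hand":0},{"rx":0,"ry":0,"rz":-0.096,"tx":0.495,"ty":0.328,"tz":-0.258,"hand":0},{"rx":0,"ry":0,"rz":-0.096,"tx":0.495,"ty":0.328,"tz":-0.258,"hand":0},{"rx":0,"ry":0,"rz":-0.096,"tx":0.495,"ty":0.328,"tz":-0.258,"hand":0},{"rx":0,"ry":0,"rz":-0.096,"tx":0.495,"ty":0.328,"tz":-0.258,"hand":0},{"rx":0,"ry":0,"rz":-0.096,"tx":0.495,"ty":0.328,"tz":-0.258,"hand":0},{"rx":0,"ry":0,"rz":-0.096,"tx":0.495,"ty":0.328,"tz":-0.258,"hand":0},{"rx":0,"ry":0,"rz":-0.096,"tx":0.495,"ty":0.328,"tz":-0.258,"hand":0},{"rx":0,"ry":0,"rz":-0.096,"tx":0.495,"ty":0.328,"tz":-0.258,"hand":0},{"rx":0,"ry":0,"rz":-0.096,"tx":0.495,"ty":0.328,"tz":-0.258,"hand":0}]'
python3 - <<'E'
from h import *
o=manip.get_obs(); I=manip.camera("wrist"); cv2.imwrite("pics/w3.png",I); S=manip.camera("side"); cv2.imwrite("pics/s3.png",S); T=manip.camera("top"); cv2.imwrite("pics/t3.png",T)
k=cam("wrist",o); print(o["t"],o["tool_pos"],o["orientation"],pix(k,[.649,-.008,.1]))
A=cv2.resize(I[90:330,130:430],None,fx=2.5,fy=2.5,interpolation=cv2.INTER_CUBIC)
cv2.imwrite("pics/w3c.png",A)
E
```

```text
t: 3.8
tool_pos: [0.6475, -0.0081, 0.2075]
orientation: [-3.14, -0.0, 1.794]
wrist_force: [-0.4, 0.2, -0.5]
opening: 0.178
gripper_force: 61.4
3.8 [ 0.64746729 -0.00811374  0.20749008] [-3.13978203e+00 -3.34199718e-04  1.79397626e+00] [285.46745864 212.64457637]
```

View pics/w3c.png

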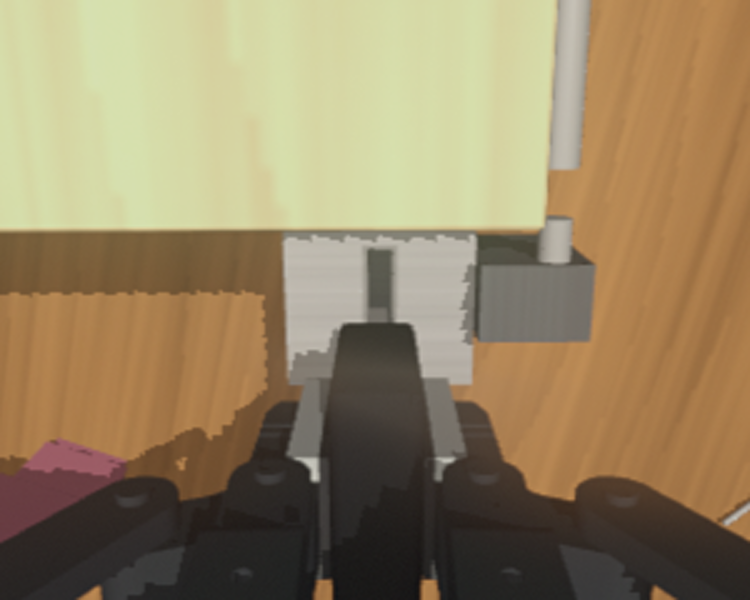

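The crop shows the slot at crop columns 366–394, with its far end at row 248, well aligned in yaw. The block spans columns 285–473 with its near edge at row 384, and the shoulder edge of the grip in hand is at row 323, columns 341–412.

```bash
python3 - <<'E'
from h import *
o=manip.get_obs(); k=cam("wrist",o); f=lambda u,v:(u/2.5+130,v/2.5+90)
R=Ro.from_euler("xyz",o["orientation"]); tc=lambda X:R.inv().apply(X-o["tool_pos"])*1000
for n,p in dict(slotfar=(380,248),slotL=(366,270),slotR=(394,270),blkfar=(380,235),blknear=(380,384),blkL=(285,310),blkR=(474,310)).items():
    X=ray(k,f(*p),.1); print(n,X.round(4),"tool",tc(X).round(1))
z=o["tool_pos"][2]-.0308
for n,p in dict(shL=(341,326),shR=(412,326),shM=(376.5,323)).items(): print(n,tc(ray(k,f(*p),z)).round(1))
E
```

```text
slotfar [0.6425 0.0091 0.1   ] tool [ 18.6  -1.1 108.2]
slotL [0.6397 0.0012 0.1   ] tool [ 11.6  -5.5 108.2]
slotR [0.6483 0.0032 0.1   ] tool [ 11.6   3.4 108.2]
blkfar [0.6415 0.0131 0.1   ] tool [ 22.8  -1.1 108.2]
blknear [ 0.6526 -0.0354  0.1   ] tool [-27.   -1.  108.2]
blkL [ 0.6173 -0.0173  0.1   ] tool [ -1.6 -31.4 108.2]
blkR [ 0.6763 -0.004   0.1   ] tool [ -1.6  29.  108.2]
shL [18.  -9.7 30.8]
shR [18.   5.4 30.8]
shM [18.7 -2.2 30.8]
```

Slot relative to gauge: about +2.3 to +4.6 mm in tool x and +0.9 mm in tool y. The tapered tip leaves ±4 mm in x and ±2.5 mm in y. I'm shifting by the middle value and lowering gently.

```bash

python3 -m pendant '[{"rx":0,"ry":0,"rz":0,"tx":0.0064,"ty":0.0018,"tz":0.03,"hand":0},{"rx":0,"ry":0,"rz":0,"tx":0.0064,"ty":0.0018,"tz":0.06,"hand":0},{"rx":0,"ry":0,"rz":0,"tx":0.0064,"ty":0.0018,"tz":0.072,"hand":0},{"rx":0,"ry":0,"rz":0,"tx":0.0064,"ty":0.0018,"tz":0.078,"hand":0},{"rx":0,"ry":0,"rz":0,"tx":0.0064,"ty":0.0018,"tz":0.082,"hand":0},{"rx":0,"ry":0,"rz":0,"tx":0.0064,"ty":0.0018,"tz":0.086,"hand":0},{"rx":0,"ry":0,"rz":0,"tx":0.0064,"ty":0.0018,"tz":0.086,"hand":0},{"rx":0,"ry":0,"rz":0,"tx":0.0064,"ty":0.0018,"tz":0.086,"hand":0}]'
```

```text
t: 4.75
tool_pos: [0.6487, -0.0043, 0.1658]
orientation: [3.141, 0.0, 1.794]
wrist_force: [0.2, -0.6, -0.2]
opening: 0.176
gripper_force: 61.4
```

The tip is about 3 mm in with no force. Continuing slowly.

```bash

python3 -m pendant '[{"rx":0,"ry":0,"rz":0,"tx":0,"ty":0,"tz":0.004,"hand":0},{"rx":0,"ry":0,"rz":0,"tx":0,"ty":0,"tz":0.008,"hand":0},{"rx":0,"ry":0,"rz":0,"tx":0,"ty":0,"tz":0.012,"hand":0},{"rx":0,"ry":0,"rz":0,"tx":0,"ty":0,"tz":0.016,"hand":0},{"rx":0,"ry":0,"rz":0,"tx":0,"ty":0,"tz":0.016,"hand":0}]'
```

```text
t: 5.25
tool_pos: [0.6482, -0.0042, 0.1567]
orientation: [-3.141, -0.0, 1.794]
wrist_force: [0.3, 0.4, -0.9]
opening: 0.177
gripper_force: 61.4
```

```bash

python3 -m pendant '[{"rx":0,"ry":0,"rz":0,"tx":0,"ty":0,"tz":0.01,"hand":0},{"rx":0,"ry":0,"rz":0,"tx":0,"ty":0,"tz":0.02,"hand":0},{"rx":0,"ry":0,"rz":0,"tx":0,"ty":0,"tz":0.03,"hand":0},{"rx":0,"ry":0,"rz":0,"tx":0,"ty":0,"tz":0.04,"hand":0},{"rx":0,"ry":0,"rz":0,"tx":0,"ty":0,"tz":0.044,"hand":0},{"rx":0,"ry":0,"rz":0,"tx":0,"ty":0,"tz":0.046,"hand":0},{"rx":0,"ry":0,"rz":0,"tx":0,"ty":0,"tz":0.046,"hand":0}]'
```

```text
t: 5.95
tool_pos: [0.6484, -0.0043, 0.1342]
orientation: [-3.141, -0.0, 1.794]
wrist_force: [0.1, 0.1, -0.5]
opening: 0.179
gripper_force: 61.5
```

```bash

python3 -m pendant '[{"rx":0,"ry":0,"rz":0,"tx":0,"ty":0,"tz":0.003,"hand":0},{"rx":0,"ry":0,"rz":0,"tx":0,"ty":0,"tz":0.006,"hand":0},{"rx":0,"ry":0,"rz":0,"tx":0,"ty":0,"tz":0.009,"hand":0},{"rx":0,"ry":0,"rz":0,"tx":0,"ty":0,"tz":0.009,"hand":0}]'
```

```text
t: 6.35
tool_pos: [0.6487, -0.0043, 0.1308]
orientation: [3.141, 0.0, 1.794]
wrist_force: [-1.6, 0.4, 4.0]
opening: 0.174
gripper_force: 62.0
```

Contact at exactly the predicted height (0.1308). A small extra push, then release and back off.

```bash

python3 -m pendant '[{"rx":0,"ry":0,"rz":0,"tx":0,"ty":0,"tz":0.002,"hand":0},{"rx":0,"ry":0,"rz":0,"tx":0,"ty":0,"tz":0.002,"hand":0},{"rx":0,"ry":0,"rz":0,"tx":0,"ty":0,"tz":0.002,"hand":0}]'
python3 -m pendant '[{"rx":0,"ry":0,"rz":0,"tx":0,"ty":0,"tz":0,"hand":0.45},{"rx":0,"ry":0,"rz":0,"tx":0,"ty":0,"tz":-0.002,"hand":0.45},{"rx":0,"ry":0,"rz":0,"tx":0,"ty":0,"tz":-0.002,"hand":0.45},{"rx":0,"ry":0,"rz":0,"tx":0,"ty":0,"tz":-0.04,"hand":0.45},{"rx":0,"ry":0,"rz":0,"tx":0,"ty":0,"tz":-0.12,"hand":0.45},{"rx":0,"ry":0,"rz":0,"tx":0,"ty":0,"tz":-0.22,"hand":0.45},{"rx":0,"ry":0,"rz":0,"tx":0,"ty":0,"tz":-0.26,"hand":0.6},{"rx":0,"ry":0,"rz":0,"tx":0,"ty":0,"tz":-0.26,"hand":0.9}]'
python3 - <<'E'
from h import *
o=manip.get_obs(); I=manip.camera("wrist"); S=manip.camera("side")
cv2.imwrite("pics/w4.png",np.hstack([cv2.resize(I[60:360,100:460],(480,400)),cv2.resize(S[200:320,250:346],(320,400))]))
cv2.imwrite("pics/w4f.png",I);print(o["tool_pos"],o["orientation"])
E
```

```text
t: 6.65
tool_pos: [0.6487, -0.0043, 0.1308]
orientation: [3.141, 0.0, 1.795]
wrist_force: [-2.8, 0.4, 7.4]
opening: 0.181
gripper_force: 62.8
t: 7.45
tool_pos: [0.6507, -0.0046, 0.2642]
orientation: [3.133, 0.004, 1.794]
wrist_force: [0.0, -0.7, -0.1]
opening: 0.755
gripper_force: 0.0
[ 0.65065747 -0.00462959  0.26424424] [3.13265644 0.00358617 1.79440317]
```

View pics/w4.png

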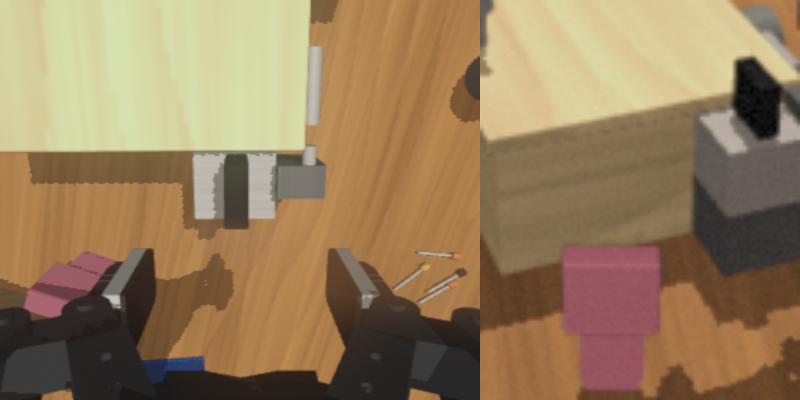

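Seated: the black grip sits directly on the steel block in both views, centred on it (wrist crop (236,190), side crop (757,97)). On to the lid bar, predicted at (0.472,0.104,0.154).

```bash

python3 -m pendant '[{"rx":0,"ry":0,"rz":0.5,"tx":0.291,"ty":-0.3,"tz":0,"hand":0.9},{"rx":0,"ry":0,"rz":0.5,"tx":0.291,"ty":-0.3,"tz":0,"hand":0.9},{"rx":0,"ry":0,"rz":0.5,"tx":0.291,"ty":-0.3,"tz":0,"hand":0.9},{"rx":0,"ry":0,"rz":0.5,"tx":0.291,"ty":-0.3,"tz":0,"hand":0.9},{"rx":0,"ry":0,"rz":0.5,"tx":0.291,"ty":-0.3,"tz":0,"hand":0.9},{"rx":0,"ry":0,"rz":0.5,"tx":0.291,"ty":-0.3,"tz":0,"hand":0.9},{"rx":0,"ry":0,"rz":0.5,"tx":0.291,"ty":-0.3,"tz":0,"hand":0.9},{"rx":0,"ry":0,"rz":0.5,"tx":0.291,"ty":-0.3,"tz":0,"hand":0.9},{"rx":0,"ry":0,"rz":0.5,"tx":0.291,"ty":-0.3,"tz":0,"hand":0.9},{"rx":0,"ry":0,"rz":0.5,"tx":0.291,"ty":-0.3,"tz":0,"hand":0.9},{"rx":0,"ry":0,"rz":0.5,"tx":0.291,"ty":-0.3,"tz":0,"hand":0.9},{"rx":0,"ry":0,"rz":0.5,"tx":0.291,"ty":-0.3,"tz":0,"hand":0.9}]'
python3 - <<'E'
from h import *
o=manip.get_obs(); I=manip.camera("wrist")
k=cam("wrist",o); print(o["tool_pos"],o["orientation"],pix(k,[.472,.104,.154]))
p=pix(k,[.472,.104,.154]).astype(int); x0,y0=max(p[0]-130,0),max(p[1]-100,0)
cv2.imwrite("pics/w5.png",cv2.resize(I[y0:y0+200,x0:x0+260],None,fx=3,fy=3)); print(x0,y0)
E
```

```text
t: 8.75
tool_pos: [0.4686, 0.1043, 0.2558]
orientation: [-3.14, 0.005, 0.224]
wrist_force: [-0.7, -0.2, -0.7]
opening: 0.9
gripper_force: 0.0
[0.46863899 0.10428287 0.25584634] [-3.14046043  0.00517505  0.22370655] [282.26407513 206.14819739]
152 106
```

View pics/w5.png

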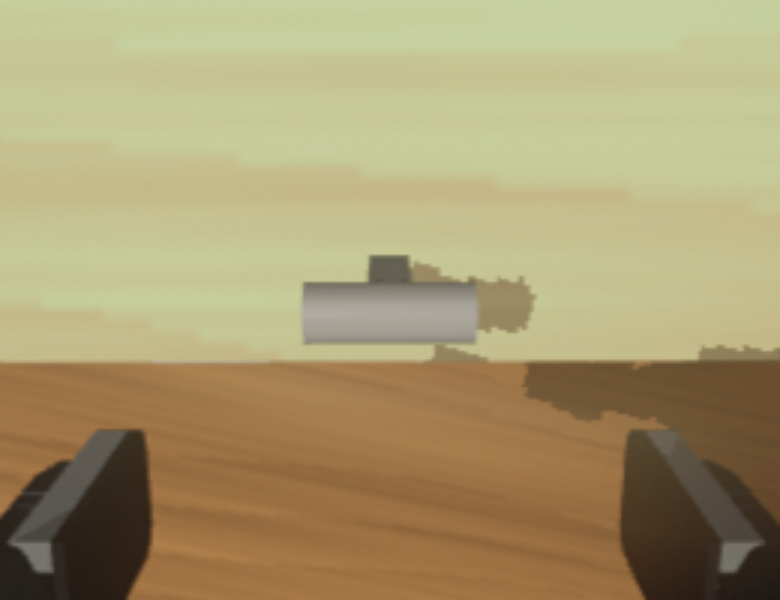

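The bar is at crop (390,313), image (282.0,210.3), about 4 px from the prediction. I'm converting that to tool coordinates.

```bash
python3 - <<'E'
from h import *
o=manip.get_obs(); k=cam("wrist",o); R=Ro.from_euler("xyz",o["orientation"])
for p in((282,210.3),(152+303/3,210.3),(152+477/3,210.3),(282,106+282/3),(282,106+344/3)):
    X=ray(k,p,.156); print(X.round(4),R.inv().apply(X-o["tool_pos"])*1000)
E
```

```text
[0.4694 0.1036 0.156 ] [  0.85902651   0.92726825 100.25018018]
[0.4644 0.1253 0.156 ] [  0.85950066 -21.39495356 100.27244365]
[0.4744 0.0818 0.156 ] [  0.85855246  23.24547423 100.22792072]
[0.4774 0.1054 0.156 ] [  9.03814968   0.91632503 100.21319448]
[0.4612 0.1017 0.156 ] [ -7.53395431   0.93849761 100.28813294]
```

```bash

python3 -m pendant '[{"rx":0,"ry":0,"rz":0,"tx":0.004,"ty":0.003,"tz":0.08,"hand":0.9},{"rx":0,"ry":0,"rz":0,"tx":0.004,"ty":0.003,"tz":0.15,"hand":0.9},{"rx":0,"ry":0,"rz":0,"tx":0.004,"ty":0.003,"tz":0.185,"hand":0.9},{"rx":0,"ry":0,"rz":0,"tx":0.004,"ty":0.003,"tz":0.198,"hand":0.9},{"rx":0,"ry":0,"rz":0,"tx":0.004,"ty":0.003,"tz":0.198,"hand":0.7},{"rx":0,"ry":0,"rz":0,"tx":0.004,"ty":0.003,"tz":0.198,"hand":0.6},{"rx":0,"ry":0,"rz":0,"tx":0.004,"ty":0.003,"tz":0.198,"hand":0.5},{"rx":0,"ry":0,"rz":0,"tx":0.004,"ty":0.003,"tz":0.198,"hand":0.4},{"rx":0,"ry":0,"rz":0,"tx":0.004,"ty":0.003,"tz":0.198,"hand":0.4},{"rx":0,"ry":0,"rz":0,"tx":0.004,"ty":0.003,"tz":0.198,"hand":0.4}]' 40
```

```text
t: 9.8
tool_pos: [0.4728, 0.1043, 0.1613]
orientation: [-3.14, -0.003, 0.223]
wrist_force: [-1.1, 5.5, 2.6]
opening: 0.507
gripper_force: 41.6
```

The bar is gripped at 43 mm opening. Working out the arc offsets.

```bash
python3 - <<'E'
import numpy as np
P=lambda a:np.array([-200*np.cos(a)+50*np.sin(a),-(200*np.sin(a)+50*np.cos(a))])/500
for s in([0,3,6,9,12,15,18,21,24,27],[27,29.5,32,34.5,37,39.5,42,44,46,48,50],[50,51.5,53,54.5,56],[56,54,52,50,48,46,44.5,43.5,43]):
    print([(a,*(P(np.radians(a))-P(np.radians(s[0]))).round(4)) for a in s[1:]])
E
```

```text
[(3, np.float64(0.0058), np.float64(-0.0208)), (6, np.float64(0.0126), np.float64(-0.0413)), (9, np.float64(0.0206), np.float64(-0.0613)), (12, np.float64(0.0295), np.float64(-0.081)), (15, np.float64(0.0395), np.float64(-0.1001)), (18, np.float64(0.0505), np.float64(-0.1187)), (21, np.float64(0.0624), np.float64(-0.1367)), (24, np.float64(0.0753), np.float64(-0.154)), (27, np.float64(0.089), np.float64(-0.1707))]
[(29.5, np.float64(0.0121), np.float64(-0.0133)), (32, np.float64(0.0248), np.float64(-0.0261)), (34.5, np.float64(0.038), np.float64(-0.0383)), (37, np.float64(0.0517), np.float64(-0.0499)), (39.5, np.float64(0.066), np.float64(-0.0609)), (42, np.float64(0.0807), np.float64(-0.0713)), (44, np.float64(0.0927), np.float64(-0.0791)), (46, np.float64(0.1051), np.float64(-0.0865)), (48, np.float64(0.1177), np.float64(-0.0935)), (50, np.float64(0.1305), np.float64(-0.1))]
[(51.5, np.float64(0.0098), np.float64(-0.0046)), (53, np.float64(0.0196), np.float64(-0.0089)), (54.5, np.float64(0.0296), np.float64(-0.013)), (56, np.float64(0.0397), np.float64(-0.0168))]
[(54, np.float64(-0.0134), np.float64(0.0051)), (52, np.float64(-0.0267), np.float64(0.0108)), (50, np.float64(-0.0397), np.float64(0.0168)), (48, np.float64(-0.0526), np.float64(0.0234)), (46, np.float64(-0.0652), np.float64(0.0303)), (44.5, np.float64(-0.0744), np.float64(0.0358)), (43.5, np.float64(-0.0805), np.float64(0.0397)), (43, np.float64(-0.0836), np.float64(0.0416))]
```

```bash

python3 -m pendant '[{"rx":0,"ry":0,"rz":0,"tx":0.0058,"ty":-0.001,"tz":-0.0208,"hand":0.4},{"rx":0,"ry":0,"rz":0,"tx":0.0126,"ty":-0.001,"tz":-0.0413,"hand":0.4},{"rx":0,"ry":0,"rz":0,"tx":0.0206,"ty":-0.001,"tz":-0.0613,"hand":0.4},{"rx":0,"ry":0,"rz":0,"tx":0.0295,"ty":-0.001,"tz":-0.081,"hand":0.4},{"rx":0,"ry":0,"rz":0,"tx":0.0395,"ty":-0.001,"tz":-0.1001,"hand":0.4},{"rx":0,"ry":0,"rz":0,"tx":0.0505,"ty":-0.001,"tz":-0.1187,"hand":0.4},{"rx":0,"ry":0,"rz":0,"tx":0.0624,"ty":-0.001,"tz":-0.1367,"hand":0.4},{"rx":0,"ry":0,"rz":0,"tx":0.0753,"ty":-0.001,"tz":-0.154,"hand":0.4},{"rx":0,"ry":0,"rz":0,"tx":0.089,"ty":-0.001,"tz":-0.1707,"hand":0.4},{"rx":0,"ry":0,"rz":0,"tx":0.089,"ty":-0.001,"tz":-0.1707,"hand":0.4}]'
python3 - <<'E'
from h import *
T=manip.camera("top");S=manip.camera("side")
cv2.imwrite("pics/m1.png",np.hstack([cv2.resize(T[130:330,150:350],(400,400)),cv2.resize(S[120:320,180:380],(400,400))]))
E
```

```text
t: 10.8
tool_pos: [0.5165, 0.1145, 0.2466]
orientation: [-3.14, -0.002, 0.224]
wrist_force: [0.9, 6.6, -3.2]
opening: 0.501
gripper_force: 41.8
```

View pics/m1.png

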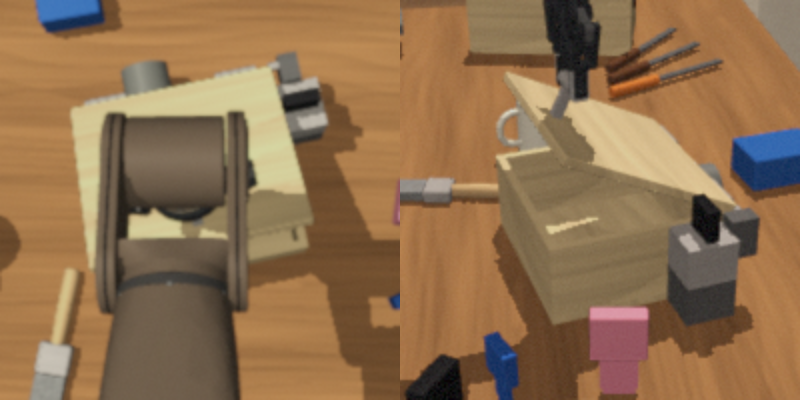

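The lid is held at about 27° and the gauge is still seated (side crop (705,218)). Continuing up past 50°.

```bash

python3 -m pendant '[{"rx":0,"ry":0,"rz":0,"tx":0.0121,"ty":-0.002,"tz":-0.0133,"hand":0.4},{"rx":0,"ry":0,"rz":0,"tx":0.0248,"ty":-0.002,"tz":-0.0261,"hand":0.4},{"rx":0,"ry":0,"rz":0,"tx":0.038,"ty":-0.002,"tz":-0.0383,"hand":0.4},{"rx":0,"ry":0,"rz":0,"tx":0.0517,"ty":-0.002,"tz":-0.0499,"hand":0.4},{"rx":0,"ry":0,"rz":0,"tx":0.066,"ty":-0.002,"tz":-0.0609,"hand":0.4},{"rx":0,"ry":0,"rz":0,"tx":0.0807,"ty":-0.002,"tz":-0.0713,"hand":0.4},{"rx":0,"ry":0,"rz":0,"tx":0.0927,"ty":-0.002,"tz":-0.0791,"hand":0.4},{"rx":0,"ry":0,"rz":0,"tx":0.1051,"ty":-0.002,"tz":-0.0865,"hand":0.4},{"rx":0,"ry":0,"rz":0,"tx":0.1177,"ty":-0.002,"tz":-0.0935,"hand":0.4},{"rx":0,"ry":0,"rz":0,"tx":0.1305,"ty":-0.002,"tz":-0.1,"hand":0.4}]'
python3 -m pendant '[{"rx":0,"ry":0,"rz":0,"tx":0.0098,"ty":0,"tz":-0.0046,"hand":0.4},{"rx":0,"ry":0,"rz":0,"tx":0.0196,"ty":0,"tz":-0.0089,"hand":0.4},{"rx":0,"ry":0,"rz":0,"tx":0.0296,"ty":0,"tz":-0.013,"hand":0.4},{"rx":0,"ry":0,"rz":0,"tx":0.0397,"ty":0,"tz":-0.0168,"hand":0.4},{"rx":0,"ry":0,"rz":0,"tx":0.0397,"ty":0,"tz":-0.0168,"hand":0.4},{"rx":0,"ry":0,"rz":0,"tx":0.0397,"ty":0,"tz":-0.0168,"hand":0.4}]'
python3 - <<'E'
from h import *
o=manip.get_obs(); d=o["tool_pos"]-[.4728,.1043,.1613]; s=np.hypot(d[0],d[1]);print(s,d[2])
# bar from hinge: angle
print(np.degrees(np.arctan2(.05+d[2],.2-s)-np.arctan2(.05,.2)),np.hypot(.05+d[2],.2-s))
cv2.imwrite("pics/s56.png",manip.camera("side"))
E
```

```text
t: 11.9
tool_pos: [0.5794, 0.129, 0.2956]
orientation: [3.141, 0.0, 0.224]
wrist_force: [-0.7, 0.1, -2.5]
opening: 0.503
gripper_force: 41.2
t: 12.5
tool_pos: [0.5984, 0.1335, 0.304]
orientation: [3.141, -0.0, 0.224]
wrist_force: [-1.4, 0.0, -0.6]
opening: 0.504
gripper_force: 42.0
0.128968842533716 0.14269924605470102
55.72929013648959 0.2053738658180496
```

Held at about 55.7°. Bringing it back to 43°.

```bash

python3 -m pendant '[{"rx":0,"ry":0,"rz":0,"tx":-0.0134,"ty":0,"tz":0.0051,"hand":0.4},{"rx":0,"ry":0,"rz":0,"tx":-0.0267,"ty":0,"tz":0.0108,"hand":0.4},{"rx":0,"ry":0,"rz":0,"tx":-0.0397,"ty":0,"tz":0.0168,"hand":0.4},{"rx":0,"ry":0,"rz":0,"tx":-0.0526,"ty":0,"tz":0.0234,"hand":0.4},{"rx":0,"ry":0,"rz":0,"tx":-0.0652,"ty":0,"tz":0.0303,"hand":0.4},{"rx":0,"ry":0,"rz":0,"tx":-0.0744,"ty":0,"tz":0.0358,"hand":0.4},{"rx":0,"ry":0,"rz":0,"tx":-0.0805,"ty":0,"tz":0.0397,"hand":0.4},{"rx":0,"ry":0,"rz":0,"tx":-0.0836,"ty":0,"tz":0.0416,"hand":0.4},{"rx":0,"ry":0,"rz":0,"tx":-0.0836,"ty":0,"tz":0.0416,"hand":0.4},{"rx":0,"ry":0,"rz":0,"tx":-0.0836,"ty":0,"tz":0.0416,"hand":0.4},{"rx":0,"ry":0,"rz":0,"tx":-0.0836,"ty":0,"tz":0.0416,"hand":0.4},{"rx":0,"ry":0,"rz":0,"tx":-0.0836,"ty":0,"tz":0.0416,"hand":0.4}]'
python3 - <<'E'
from h import *
o=manip.get_obs(); d=o["tool_pos"]-[.4728,.1043,.1613]; s=np.hypot(d[0],d[1])
print(np.degrees(np.arctan2(.05+d[2],.2-s)-np.arctan2(.05,.2)),np.hypot(.05+d[2],.2-s))
S=manip.camera("side");S2=cv2.imread("pics/s56.png");f=lambda A:cv2.resize(A[90:310,180:380],(400,440))
cv2.imwrite("pics/end.png",np.hstack([f(S2),f(S)]))
# expected pixel of lid's free right/left corners (lid top) for a set of angles
k=cam("side");x=np.array([np.cos(.2235),np.sin(.2235),0]);y=np.array([-x[1],x[0],0]);z=np.array([0,0,1.])
bar=np.array([.4722,.1042,.154]);h=bar+.2*x-.05*z
for a in(40,43,46,50,55.7):
    t=np.radians(a);u=-np.cos(t)*x+np.sin(t)*z;n=np.sin(t)*x+np.cos(t)*z
    print(a,[((pix(k,h+.229*u+.008*n+q*.123*y)-[180,90])*2).round(0).tolist() for q in(-1,1)])
E
```

```text
t: 13.75
tool_pos: [0.5576, 0.1241, 0.2831]
orientation: [3.141, 0.0, 0.223]
wrist_force: [0.8, -1.7, 1.5]
opening: 0.499
gripper_force: 43.0
42.65379848209077 0.20557614679569364
40 [[194.0, 172.0], [129.0, 93.0]]
43 [[202.0, 163.0], [135.0, 86.0]]
46 [[210.0, 154.0], [141.0, 79.0]]
50 [[221.0, 143.0], [151.0, 69.0]]
55.7 [[239.0, 128.0], [165.0, 57.0]]
```

View pics/end.png

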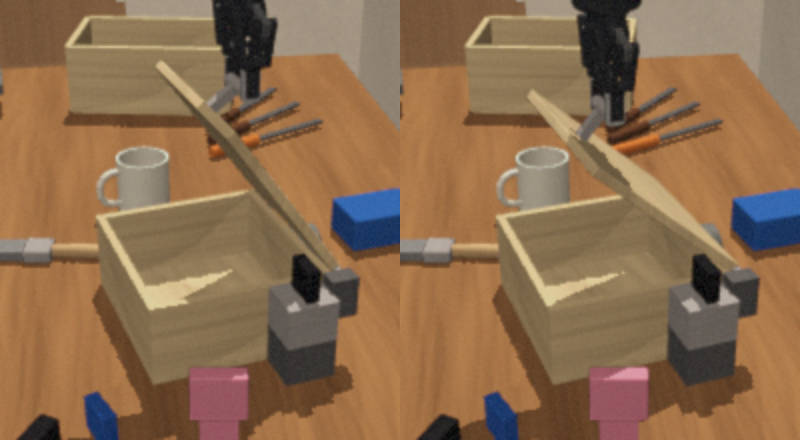

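Left half: the lid was clearly past the balance point, with its far corner at (160,63), which fits about 55°. Right half: it is back at about 43°, far corner at (530,92), bar still between the pads. The gauge is seated at (705,280) and the bystanders are untouched. Forces are small and steady, so I'm handing in.

```bash
python3 -c "
from cell import manip
print(manip.sign_off())"
```

```text
the job is handed in; nothing more can be done
None
```

The gauge blade is fully seated in the spring block's slot. The lid went to about 55.7° and back, and I handed the job in at about 14 s with the gripper still holding it at about 42.7°; both angles are worked out from the tool position.

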